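# Turn up the hot plate under the pot by one click and start it

### The arm

A 6-joint arm with a two-finger parallel gripper is mounted at the origin on the work surface. World frame = base frame: x ahead of the robot, y to its left, z up, the work surface at z = 0. Lengths are in m, angles in degrees, forces in N, time in s.
With the tool pointing down it reaches from about 0.3 to 0.75 m from the base axis. Payload 8.5 kg.
Tool frame: the origin (TCP) lies between the finger pads; the fingertips stand 19 mm ahead of it and the grasp point (between the pads) is the TCP; z points along the fingers, y is the line along which they close (so a half turn about z gives the same grasp; the last joint's range is limited). The gripper opens to 85 mm and grips with 20 to 120 N. Pads are 22 mm wide; open, the fingers measure 114 mm over their backs; the gripper's body (76 mm by 85 mm) begins 54 mm behind the grasp point. The pads swing forward as they close: fully open they stand 13 mm farther back than shut.
Start: joints at [56.19, 21.807, 74.336, -0, 83.858, -12.336], TCP at [0.201, 0.512, 0.25] pointing down, gripper open.
Joint ranges: [-178.18, 178.18], [-50.72, 133.34], [12.68, 142.11], [-81.47, 261.47], [9.98, 163.14], [-165.26, 165.26]. Speed limits (degrees/s): [136.94, 136.94, 180, 180, 180, 180].

### API

Orientations are given as [roll, pitch, yaw] about the fixed x, y, z axes, in that order (R = Rz(yaw) Ry(pitch) Rx(roll)).
In Python, from station import manip gives the robot as it stands. The module is installed in compiled form; this text tells all that it offers.
- The arm moves only by the shell command python3 -m handwheel 'ROWS' [OPENING] [FORCE]. ROWS is JSON, a list that holds one entry, the list of rows, each a list of 4 numbers: the shift along the world's x, y, z in cm, then the turn about the world's z in rad. In form: [[[tx, ty, tz, turn], ...]]. A call has 1 to 20 rows; each row is the pose to reach, as a shift and turn from the pose commanded when the call began; what a row does not reach only later rows make up. A row lasts 1/12 s, in which the tool goes at most 41.7 mm and 7.16 degrees, less where a joint would pass 70% of its speed; a pose out of reach is approached as far as the arm can. A call with a gripper value outside its range is refused whole. OPENING is the closure in counts, from 0 (fully open) to 255 (shut), set as the call begins (- or left out, the last holds). The fingers move at their own pace and stop on an object; FORCE is the grip in N (left out, the last holds). Time passes only in rows, so rows that repeat a pose let the fingers close. It gives the time, the measured TCP pose, the force, the opening and the grip force at its end, in the units of the state.
- manip.sense(): the state, without advancing time (a new reading comes with each control period).
- manip.capture(name): name is "side" or "top" or "wrist"; returns the picture (420x560x3 uint8, red, green, blue); there is no depth.
- manip.camera_params(name): a dict with "fx", "fy", "cx", "cy" (pixels), "cam_to_world" (4x4, takes a point from camera to world coordinates); the wrist camera has in their place "hand_eye" (4x4, takes a point from camera to tool coordinates, whose origin is the TCP and whose axes are the flange's). Camera axes: x right, y up, looking along -z (the intrinsics and any distortion apply to the point x, -y, -z); pixel columns grow to the right and rows downward; lengths in m; the calibration is good to about 2 mm. A picture is of the moment at which its call begins: read the wrist's pose just before it. camera_params takes no time and is no camera call.
- manip.hand_in(): hands the job in; it is judged then, once.
The state is a dict: "t": time; "qpos": joint angles; "dq": joint speeds; "effort": joint torques, N m; "position": TCP position; "tool_rot": TCP orientation; "ft_force": force on the tool from outside, world axes, zero at the start; "torque": the same for the moment, N m; "finger_gap": opening from 0.0 (shut) to 1.0 (fully open); "grip_force": force on a finger pad.
Only numpy, scipy, OpenCV 4.12 (cv2) and the standard library are available. Lean on these libraries where they do the work, as an engineer would, in place of code of your own. Each camera call takes 0.05 s, during which the arm holds its last target. There are 200 camera calls.

### The job

On the double hot plate, turn up the heat under the round pot: with a fingertip on the dial in front of that disc, turn it clockwise until it clicks into the next position (medium, the middle dot) and no further, then press the start button fully down and take the hand away. Do not press start before the dial has clicked in, leave the other dial at low, and do not move the pot, the dish or anything else standing about.

Things in the scene. Friction and masses are not known exactly. Their poses are not given: they have to be found in the camera images.
- warmer: Double hot plate, steel, fixed to the counter: 340 mm deep (x; front with the controls at -x, towards the robot), 480 mm wide (y; left is +y), deck 60 mm high. Origin: centre of its footprint at counter height. Two dark heating discs, 164 mm across, 6 mm high, at x = +70, y = +120 and -120 mm; on the front strip a dial before each, the start button between them.
- dial_left_top (a point): Centre of the flat top of a low black dial, 86 mm above the counter, at x = -115, y = +120 mm in the warmer's frame, in front of its own disc. Dial 93 mm across its knurled rim, 18 mm thick, axis vertical, too wide to pinch. Its grippy top (friction about 0.9) gives up to 5 mm under a finger (2 N at first, 9 N at the stop), so press about 30 mm from the axis and drag it round. White line on top: pointer.
- dial_left (a joint): Angle of that dial in rad, growing clockwise seen from above; about 0.06 N m gets it over a click. Sprung clicks: 0 low (starts here, within 0.1), 0.70 medium, 1.40 high; the pointer then stands at the small, middle or large of three raised dots on the deck beyond the dial (left to right). Let go before half way (0.35) it springs back; beyond, it snaps in by itself.
- dial_right_top (a point): Centre of the flat top of a low black dial, 86 mm above the counter, at x = -115, y = -120 mm in the warmer's frame, in front of its own disc. Dial 93 mm across its knurled rim, 18 mm thick, axis vertical, too wide to pinch. Its grippy top (friction about 0.9) gives up to 5 mm under a finger (2 N at first, 9 N at the stop), so press about 30 mm from the axis and drag it round. White line on top: pointer.
- dial_right (a joint): Angle of that dial in rad, growing clockwise seen from above; about 0.06 N m gets it over a click. Sprung clicks: 0 low (starts here, within 0.1), 0.70 medium, 1.40 high; the pointer then stands at the small, middle or large of three raised dots on the deck beyond the dial (left to right). Let go before half way (0.35) it springs back; beyond, it snaps in by itself.
- start_top (a point): Start button on the front strip, half way between the dials: grey round cap 30 mm across in a black collar 46 mm across. Point: centre of the cap's top, 82 mm above the counter, at x = -115 mm, y = 0 in the warmer's frame. Springs back when let go.
- start (a joint): How far the start button is pressed, in m: 0 released, 0.006 fully down (5 N).
- pot: Round lidded aluminium cooking pot, 150 mm across, 95 mm high with the lid's knob (lid does not come off), 0.9 kg; stands on one of the two heating discs, left or right. Origin: centre of its underside. Not to be moved.
- dish: Rectangular open steel dish of potatoes, 170 x 134 x 45 mm; stands on the other heating disc. Origin: centre of its underside. Not to be moved.
- shaker: White ceramic salt shaker, 36 mm across, 71 mm high, standing on the warmer's deck between and behind the discs. Origin: centre of its underside. Not to be moved.
- canister: Can with a yellow label, 72 mm across, 120 mm high, on the counter beside the warmer. Origin: centre of its underside. Not to be moved.
- mug: Blue ceramic mug, 80 mm across, 90 mm high, on the counter beside the warmer. Origin: centre of its underside. Not to be moved.
- jar: Closed jar, 68 mm across, 100 mm high, on the counter beside the warmer. Origin: centre of its underside. Not to be moved.
- spoon: Wooden spoon 220 mm long lying on the counter right of the warmer. Not to be moved.

How it is judged (in metres and radians):
On the way, in this order (a step that is already met when the one before it is completed fails the run):
1. the dial in front of the pot's disc has been turned clockwise into its next click position, medium (0.55 to 0.85 rad) (((y of pot in the frame of warmer above 0 m and (value of joint dial_left between 0.55 and 0.85 rad and velocity of joint dial_left between -0.1 and 0.1 rad/s)) or (not (y of pot in the frame of warmer above 0 m) and (value of joint dial_right between 0.55 and 0.85 rad and velocity of joint dial_right between -0.1 and 0.1 rad/s)))), for 0.2 s.
2. then the start button is pressed down (at least 4.5 mm of its 6 mm) (value of joint start above 0.0045 m), for 0.05 s.
At the end, for the whole second after the job is handed in: The dial in front of the round pot rests in its medium click (0.70 within 0.12 rad), the other dial is still at low (within 0.12 rad), the start button has been pressed and is up again, nothing else has moved (((y of pot in the frame of warmer above 0 m and (value of joint dial_left between 0.58 and 0.82 rad and velocity of joint dial_left between -0.1 and 0.1 rad/s and value of joint dial_right between -0.12 and 0.12 rad and value of joint start below 0.0015 m)) or (not (y of pot in the frame of warmer above 0 m) and (value of joint dial_right between 0.58 and 0.82 rad and velocity of joint dial_right between -0.1 and 0.1 rad/s and value of joint dial_left between -0.12 and 0.12 rad and value of joint start below 0.0015 m)))); the robot touches nothing.
It fails at once if a dial is turned past medium towards high (beyond 1.05 rad) (value of joint any of dial_left, dial_right above 1.05 rad).
It fails at once if the other dial, the one in front of the dish, is turned (beyond 0.35 rad) ((y of pot in the frame of warmer above 0 m and value of joint dial_right above 0.35 rad) or (not (y of pot in the frame of warmer above 0 m) and value of joint dial_left above 0.35 rad)).
It fails at once if the start button is pressed (over 3 mm) while the pot's dial is not at medium (value of joint start above 0.003 m and ((y of pot in the frame of warmer above 0 m and not (value of joint dial_left between 0.5 and 0.9 rad)) or (not (y of pot in the frame of warmer above 0 m) and not (value of joint dial_right between 0.5 and 0.9 rad)))).
It fails at once if the pot, the dish or another loose thing is moved, lifted or carried (over 20 mm) (distance of any of pot, dish, shaker, canister, mug, jar, spoon from where it was at the start of the episode above 0.02 m).
It fails at once if a standing thing is tipped over (over 0.5 rad) (angle between any of pot, dish, shaker, canister, mug, jar's own z axis and vertical above 0.5 rad).
It also fails if it takes over 40 s, if anything falls off the work surface, if the arm or the gripper's body presses on something with over 40 N, if the wrist force passes 120 N, or if a joint passes its speed limit or range.

## Working session

There is one attempt and no reset: what is moved stays moved. The work goes in short steps, Python scripts to look and compute and a shell command to move; the robot and the scene stay as the last step left them, time stands still between calls to the robot, and variables do not carry over. Pictures are saved under pics/ and viewed, at most 10 in all, crops included, and the job is handed in when it is done.

```bash
mkdir -p pics; python3 - <<'E'
from station import manip
import cv2,numpy as np
s=manip.sense();print(s['t'],s['position'],s['tool_rot'],s['finger_gap'])
a=manip.capture('top');b=manip.capture('side')
cv2.imwrite('pics/top.png',a[:,:,::-1]);cv2.imwrite('pics/side.png',b[:,:,::-1])
for n in('top','side'):print(n,{k:np.round(v,4).tolist() for k,v in manip.camera_params(n).items() if not isinstance(v,str)})
E
```

```text
0.0 [0.20118717 0.51159852 0.24969656] [-1.79917258e+02 -2.00546291e-02  1.58526568e+02] 0.9999017998512257
top {'fx': 404.6334, 'fy': 404.6334, 'cx': 277.9663, 'cy': 212.6069, 'cam_to_world': [[0.0171, 0.9963, -0.0837, 0.4745], [-0.9996, 0.0152, -0.023, 0.0199], [-0.0216, 0.0841, 0.9962, 1.2038], [0.0, 0.0, 0.0, 1.0]]}
side {'fx': 542.1532, 'fy': 542.1532, 'cx': 276.7668, 'cy': 216.5667, 'cam_to_world': [[-0.9667, 0.1833, -0.1783, 0.2761], [-0.2556, -0.6745, 0.6926, 1.0855], [0.0067, 0.7152, 0.6989, 1.1505], [0.0, 0.0, 0.0, 1.0]]}
```

View pics/top.png

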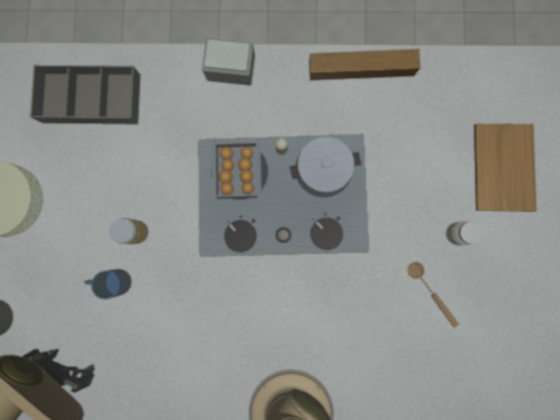

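View pics/side.png

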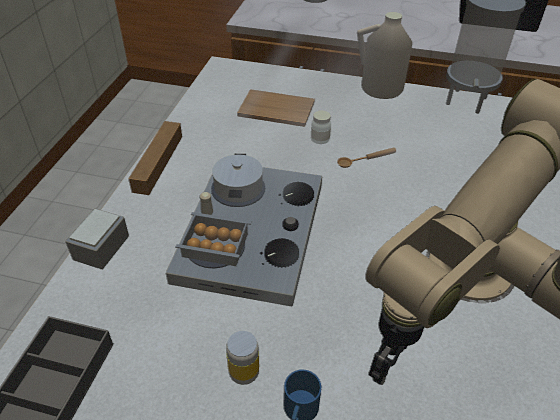

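The top view shows the pot on the right disc (≈326,165) and the dish on the left. The right dial is at ≈(327,233), the left dial at ≈(240,236) and the start button at ≈(284,235). The side view agrees, so the right dial is the one to turn.

```bash
cat > h.py <<'E'
import numpy as np,cv2
from station import manip
def ray(n,u,v,z):
    p=manip.camera_params(n);T=np.array(p['cam_to_world'])
    d=T[:3,:3]@[(u-p['cx'])/p['fx'],-(v-p['cy'])/p['fy'],-1];o=T[:3,3]
    return o+d*(z-o[2])/d[2]
E
python3 - <<'E'
from h import *
for n,roi in(('top',(200,205,370,256)),('side',(255,175,325,275))):
    im=cv2.imread(f'pics/{n}.png');g=cv2.cvtColor(im,6);x0,y0,x1,y1=roi
    m=(g[y0:y1,x0:x1]<55).astype(np.uint8)
    m=cv2.morphologyEx(m,cv2.MORPH_CLOSE,np.ones((5,5)))
    for c in cv2.findContours(m,0,2)[0]:
        if cv2.contourArea(c)<60: continue
        e=cv2.fitEllipse(cv2.convexHull(c));u,v=e[0][0]+x0,e[0][1]+y0
        print(n,round(u,1),round(v,1),np.round(e[1],1),[np.round(ray(n,u,v,z),4)[:2] for z in(.077,.08,.086)])
im=cv2.imread('pics/top.png')[205:260,195:375]
im2=cv2.imread('pics/side.png')[170:280,240:330]
cv2.imwrite('pics/z.png',np.vstack([cv2.resize(im,(720,220),interpolation=2),cv2.copyMakeBorder(cv2.resize(im2,(300,366),interpolation=2),0,0,0,420,0)]))
E
```

```text
side 280.0 252.4 [28.3 37.7] [array([0.5068, 0.1512]), array([0.5062, 0.1538]), array([0.5049, 0.159 ])]
side 290.0 223.9 [13.3 15.6] [array([0.5067, 0.0403]), array([0.5061, 0.0432]), array([0.5048, 0.0491])]
side 299.0 194.1 [24.  40.9] [array([ 0.5109, -0.0876]), array([ 0.5103, -0.0844]), array([ 0.5089, -0.0778])]
```

View pics/z.png

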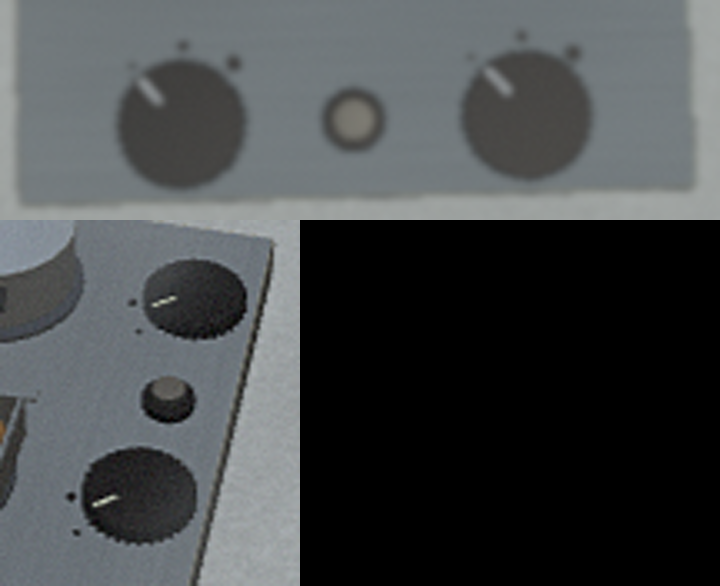

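```bash
python3 - <<'E'
from h import *
im=cv2.imread('pics/top.png');g=cv2.cvtColor(im,6)[205:250,205:365]
m=cv2.morphologyEx((g<88).astype(np.uint8),cv2.MORPH_CLOSE,np.ones((7,7)))
for c in cv2.findContours(m,0,2)[0]:
    if cv2.contourArea(c)<60: continue
    e=cv2.fitEllipse(cv2.convexHull(c));u,v=e[0][0]+205,e[0][1]+205
    print(round(u,1),round(v,1),np.round(e[1],1),[np.round(ray('top',u,v,z),4)[:2] for z in(.07,.08,.086)])
for u,v in((353,119),(526,114),(181,124)):print(ray('top',u/4+194.6,v/4+204.6,.082))
d=manip.camera_params('wrist');print({k:np.round(v,4).tolist() for k,v in d.items()})
E
```

```text
282.9 234.6 [15.  15.4] [array([0.5083, 0.0311]), array([0.508, 0.031]), array([0.5078, 0.031 ])]
326.9 233.2 [31.4 38.4] [array([ 0.5141, -0.0916]), array([ 0.5138, -0.0906]), array([ 0.5136, -0.09  ])]
240.6 235.3 [31.6 40.8] [array([0.5041, 0.1499]), array([0.5039, 0.1487]), array([0.5037, 0.148 ])]
[0.50852352 0.03123803 0.082     ]
[ 0.51394271 -0.08822384  0.082     ]
[0.50309355 0.15049548 0.082     ]
{'fx': 296.0228, 'fy': 296.0228, 'cx': 279.4284, 'cy': 209.7947, 'hand_eye': [[0.0001, 0.9474, 0.3201, 0.083], [1.0, -0.0, -0.0004, -0.0005], [-0.0004, 0.3201, -0.9474, -0.1234], [0.0, 0.0, 0.0, 1.0]]}
```

```bash
python3 -m handwheel '[[[0.5,-1,0,0],[1.6,-3.4,0,0.02],[3.2,-6.8,0,0.05],[4.8,-10.2,0,0.08],[6.4,-13.6,0,0.1],[8,-17,0,0.12],[9.6,-20.4,0,0.14],[11.2,-23.8,0,0.16],[12.8,-27.2,0,0.18],[14.4,-30.6,0,0.2],[16,-34,0,0.22],[17.6,-37.4,0,0.24],[19.2,-40.8,0,0.26],[20.8,-44.2,0,0.28],[22.4,-48,0,0.3],[24,-52,-1,0.3],[25.8,-56,-2,0.3],[27.2,-59,-3,0.3],[28,-60.5,-4,0.3],[28.4,-61.1,-5,0.3]]]' 255 40
python3 - <<'E'
from h import *
s=manip.sense();im=manip.capture('wrist');cv2.imwrite('pics/w1.png',im[:,:,::-1])
print(s['t'],s['position'],s['tool_rot'],s['ft_force'],s['finger_gap'])
E
```

```text
t: 1.77
position: [0.4855, -0.1021, 0.1993]
tool_rot: [-180.0, -0.0, 175.5]
ft_force: [-0.0, 0.5, -1.0]
finger_gap: 0.004
grip_force: 0.0
1.7667 [ 0.48554816 -0.10212735  0.19931321] [-1.79984758e+02 -2.00961294e-02  1.75527207e+02] [-0.00392778  0.45188011 -1.00495   ] 0.003651121551414542
```

View pics/w1.png

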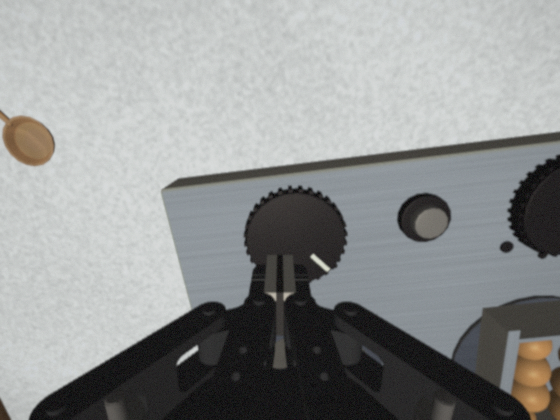

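The wrist view (image up points towards the robot) shows the right dial's rim centred at ≈(296,233) and the button cap at ≈(431,222). The shut fingertip is at ≈(280,258), and the path is clear.

```bash
python3 - <<'E'
from h import *
from scipy.spatial.transform import Rotation as R
p=manip.camera_params('wrist');H=np.array(p['hand_eye'])
P=np.array([0.48554816,-0.10212735,0.19931321]);Q=R.from_euler('xyz',[-179.985,-.02,175.527],degrees=True).as_matrix()
def f(u,v,z):
    d=Q@H[:3,:3]@[(u-p['cx'])/p['fx'],-(v-p['cy'])/p['fy'],-1];o=P+Q@H[:3,3]
    return o+d*(z-o[2])/d[2]
print(f(296,233.5,.084),f(431,222,.082),f(423.5,217,.07))
E
```

```text
[ 0.50603002 -0.08944751  0.084     ] [0.50521777 0.02843857 0.082     ] [0.50488519 0.02742943 0.07      ]
```

```bash
python3 -m handwheel '[[[-0.2,0.1,-1,0],[-0.35,0.3,-3,0],[-0.35,0.3,-5,0],[-0.35,0.3,-7,0],[-0.35,0.3,-8.3,0],[-0.35,0.3,-9,0],[-0.35,0.3,-9.3,0],[-0.35,0.3,-9.5,0],[-0.35,0.3,-9.7,0],[-0.35,0.3,-9.75,0],[-0.35,0.3,-9.75,0],[-0.35,0.3,-9.75,0]]]'
```

```text
t: 2.82
position: [0.482, -0.0962, 0.1034]
tool_rot: [-180.0, 0.1, 175.7]
ft_force: [-1.9, 0.7, 4.3]
finger_gap: -0.001
grip_force: 2.0
```

```bash
python3 -m handwheel '[[[0,0,-0.07,0],[0,0,-0.07,0],[-0.03,0.14,-0.07,-0.05],[-0.06,0.28,-0.07,-0.1],[-0.07,0.43,-0.07,-0.15],[-0.08,0.57,-0.07,-0.2],[-0.08,0.72,-0.07,-0.25],[-0.08,0.86,-0.07,-0.3],[-0.07,1,-0.07,-0.35],[-0.05,1.15,-0.07,-0.4],[-0.02,1.29,-0.07,-0.45],[0.01,1.43,-0.07,-0.5],[0.05,1.57,-0.07,-0.55],[0.09,1.7,-0.07,-0.6],[0.09,1.7,-0.07,-0.6],[0.09,1.7,-0.07,-0.6]]]'
python3 - <<'E'
from h import *
im=manip.capture('wrist');cv2.imwrite('pics/w2.png',im[:,:,::-1])
E
```

```text
t: 4.15
position: [0.4835, -0.0792, 0.1026]
tool_rot: [179.9, 0.1, 141.3]
ft_force: [1.0, 1.7, 4.7]
finger_gap: 0.001
grip_force: 2.6
```

View pics/w2.png

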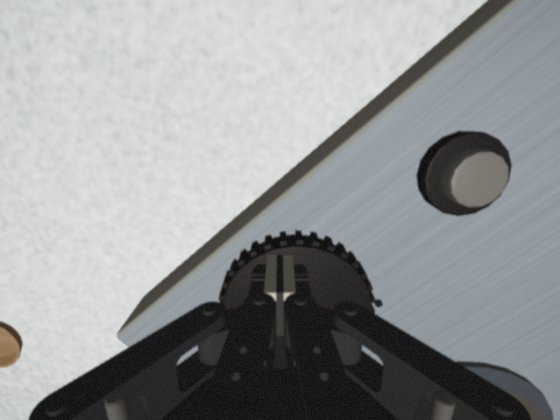

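The close wrist view hides the pointer behind the hand, and only one dot shows, at ≈(378,302). I'll lift straight up and check with the top camera.

```bash
python3 -m handwheel '[[[0,0,0.5,0],[0,0,1.5,0],[0,0,3,0],[0,0,5,0],[-1,2,7,0],[-3,5,8,0],[-5,8,8,0],[-6,10,8,0],[-6,10,8,0]]]'
python3 - <<'E'
from h import *
im=manip.capture('top');b=manip.capture('side')
cv2.imwrite('pics/t2.png',np.hstack([cv2.resize(im[205:260,225:375],(600,220),interpolation=2)[:,200:],cv2.resize(b[170:280,240:340],(400,440),interpolation=2)[:220]])[:,:,::-1])
E
```

```text
t: 4.95
position: [0.4203, 0.0236, 0.1824]
tool_rot: [-180.0, -0.1, 141.5]
ft_force: [0.5, -0.4, -0.7]
finger_gap: -0.003
grip_force: 0.0
```

View pics/t2.png

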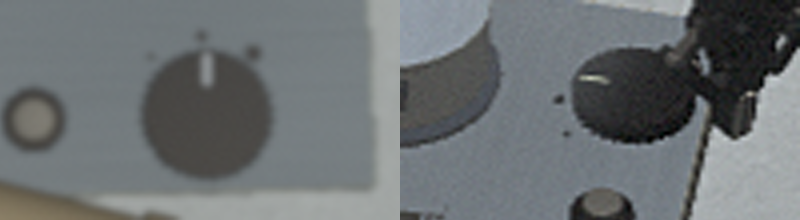

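The pointer, at ≈(205,70) in the crop, stands at the middle dot ≈(201,36), so the dial has clicked into medium. Now the start button.

```bash
python3 -m handwheel '[[[1,0,0,0],[3,0.2,0,0],[5.5,0.4,0,0],[7.6,0.65,-1,0],[8.6,0.65,-2.5,0],[8.6,0.65,-4.5,0],[8.6,0.65,-6.3,0],[8.6,0.65,-7.5,0],[8.6,0.65,-8,0],[8.6,0.65,-8.3,0],[8.6,0.65,-8.6,0],[8.6,0.65,-8.8,0],[8.6,0.65,-8.9,0],[8.6,0.65,-8.9,0],[8.6,0.65,-8.9,0]]]'
```

```text
t: 6.3
position: [0.5095, 0.0266, 0.0949]
tool_rot: [180.0, 0.2, 141.3]
ft_force: [-4.1, -4.2, 12.9]
finger_gap: 0.003
grip_force: 6.5
```

```bash
python3 -m handwheel '[[[0,0,-0.05,0],[0,0,-0.05,0],[0,0,0.5,0],[0,0,1.5,0],[0,0,3.5,0],[0,0,6,0],[-2,0,8.5,0],[-5,0,10,0],[-8,0,11,0],[-10,0,12,0],[-12,0,12,0],[-12,0,12,0],[-12,0,12,0]]]'
python3 - <<'E'
from h import *
im=manip.capture('top');b=manip.capture('side')
cv2.imwrite('pics/t3.png',np.hstack([cv2.resize(im[120:270,190:375],(555,450),interpolation=2),cv2.resize(b[170:280,240:300],(245,450),interpolation=2)])[:,:,::-1])
E
```

```text
t: 7.38
position: [0.3889, 0.0273, 0.2139]
tool_rot: [179.9, 0.1, 141.3]
ft_force: [-0.2, -0.2, -0.3]
finger_gap: -0.0
grip_force: 0.0
```

View pics/t3.png

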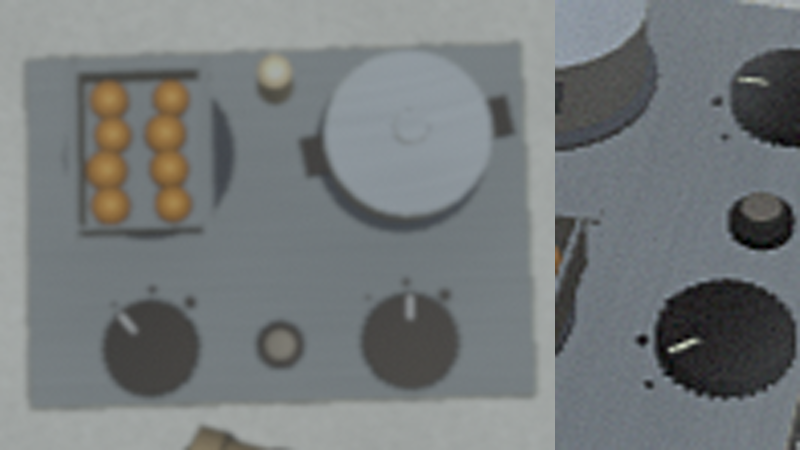

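The right dial's pointer (≈410,305) is at medium, the left one (≈127,322) is still at low, and the button (≈280,345) is up again. Pot, dish and shaker have not moved, and the hand is clear.

```bash
python3 -c "
from station import manip
print(manip.hand_in())"
```

```text
the job is handed in; nothing more can be done
None
```

The job is handed in: the right dial, in front of the pot, is clicked to medium; start was pressed down (13 N measured, 5 N needed) and is up again; the left dial is still at low, nothing on the warmer was moved, and the hand is clear, though no verdict came back.

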